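# Add a third jar to the ratchet row rack

## Task

Add the third jar of preserve to the row: press down the red release on the rack's sliding stop and, keeping it down, push the stop back along its bar until there is room for the jar; push the jar into the space, back against the bar in line with the others; then push the stop up to the jars so that all three stand snug. Do it all with the fingertips: push, never grip or lift; keep the jars upright and leave everything else on the sideboard where it is.

Things in the scene. Friction and masses are not known exactly. Their poses are not given: they have to be found in the camera images.
- rack: row rack, fixed. Origin on the sideboard below the row line; x away from the robot, y along the bar to the left, turned up to 10 deg. Toothed aluminium bar behind the jars, y -184 to 168 mm, x 33 (front) to 45, z 30 to 56. Jars stand on the sideboard itself before the bar, centres at x 0 to 3, the first two at y 120 and 59. Right foot y -184 to -160, x -13 to 67, 56 high
- end_face (a point): inner face of the fixed dark end plate at the left end of the rack, 72 wide, 78 mm high, on the row line (rack x 0, y 150), 35 mm up; axes as the rack's. The first jar stands against it
- stop (a joint): travel of the sliding stop, m: grows as it is pushed away from the jars (rack -y), limit 0.100. End plate to stop face is 122 mm + travel; three jars fill 180 (snug at 0.058 to 0.060). Ratchet: towards the jars it clicks along freely (up to 7 N); the other way it locks within 5 mm, unless the release is held down, when it slides with about 2 N. It stays where it is left
- release (a joint): angle of the red release paddle, rad: 0 to 0.15 let go (its rest depends on the tooth), above 0.17 the pawl is out of the teeth, 0.30 fully pressed. It springs back when let go; fully down takes about 5 N at the pad
- release_pad (a point): middle of the ribbed top of the red release paddle on the sliding stop, rides with it; 70 to 74 mm above the sideboard let go, 65 fully pressed. Pad 34 mm along rack x, 36 along y; at its end away from the jars, 17 mm from here, it turns up in a lip 11 high: a fingertip that holds the paddle down pushes on this lip along rack -y to move the stop back. Site axes turn with the paddle
- stop_face (a point): on the stop's rubber face towards the jars, at rack x 0, 35 mm up; axes as the rack's. The upright plate is 6 mm thick, z 6 to 78, rack x -33 to 37. The black carriage behind it (rack x 20 to 58, up to z 62) reaches 82 mm from this face along -y
- stop_push (a point): on the plate's outer side (away from the jars), at rack x -14, 55 mm up: the free part of the plate in front of the carriage, where a finger pushes the stop towards the jars along rack +y; clear space beside it from rack x -33 to 8. Mind the jar's lid, 82 high, just beyond the plate, and the paddle, up to 92 high, on the carriage
- jar_new: third jar, alone in front of the row, about 100 mm nearer the robot: square glass jar of red preserve, round yellow lid, 60 mm wide both ways, corners rounded, 82 high, 0.19 to 0.39 kg. Origin at the centre of its underside, z up, flat sides along its x and y (turned up to 12 deg from the rack). Friction 0.5 to 0.72: pushed below 40 mm it slides, higher it may tip
- jar_b: the jar in the row next to the stop, of the same kind as jar_new, origin alike
- jar_a: the jar in the row next to the fixed end, of the same kind as jar_new, origin alike
- glass_candle: candle in a glass, 76 mm across, 90 high, to the right of the third jar; leave alone; origin at the underside
- timer: black and white kitchen timer, 61 mm across, 52 high, at the left front; leave alone; origin at the underside
- salt: small salt shaker, 44 mm across, 90 high, at the left; leave alone; origin at the underside
- cup: white cup of coffee, 62x88x50 mm, before the books; leave alone; origin at the underside
- coffee_jug: glass coffee jug with black handle, 154x112x145 mm, at the right front; leave alone; origin at the underside. The fixed row of books left of and behind it is up to 281 high, the black flask behind it 247
- teaspoon: steel teaspoon, 130x27x11 mm, lying at the front edge; leave alone; origin at its middle, underside
- matches: red matchbox, 36x52x14 mm, lying at the back; leave alone; origin at the underside

How it is judged:
By the outcome, as a careful person would: the job done as asked, in the order asked, and still so for the second after the job is handed in, with the robot touching nothing.
It also fails if it takes over 58 s, if anything falls off the work surface, if the arm or the gripper's body presses on something with over 40 N, if the wrist force passes 120 N, or if a joint passes its speed limit or range.

## Robot

A 7-joint arm with a two-finger parallel gripper is mounted at the origin on a cart in front of the work surface, level with it; the furniture and walls round the work are solid. World frame = base frame: x ahead of the robot, y to its left, z up, the work surface at z = 0. Lengths are in m, angles in degrees, forces in N, time in s.
With the tool pointing down it reaches from about 0.35 to 0.9 m from the base axis. Payload 19.9 kg.
Tool frame: the origin (TCP) lies at the very end of the fingers, on their centre line; the grasp point (between the pads) lies 19 mm behind it (r.hold_point_z is the distance from the TCP to the grasp point, in m); z points along the fingers, y is the line along which they close (so a half turn about z gives the same grasp; the last joint's range is limited). The gripper opens to 94 mm and grips with 3 to 60 N. Pads are 16 mm wide; open, the fingers measure 119 mm over their backs; the gripper's body (75 mm by 177 mm) begins 78 mm behind the grasp point.
Start: joints at [-2.378, 23.915, -0.59, 92.452, 0.269, 63.638, -3.037], TCP at [0.625, 0, 0.205] pointing down, gripper open.
Joint ranges: [-161.28, 161.28], [-22.2, 115.67], [-73.04, 71.86], [3.21, 147.25], [-68.34, 248.33], [10.77, 114.83], [-161.83, 161.83]. Speed limits (degrees/s): [108.29, 108.29, 136.94, 136.94, 172.46, 172.46, 172.46].

## Interface

Orientations are given as a 3x3 rotation matrix whose columns are the frame's x, y, z axes.
In Python, from rig import r gives the robot as it stands.
- The arm moves only by the tool jog_arm, never from a script. Its argument "motion" is a list of rows, each a list of 5 numbers: the shift along the world's x, y, z in cm, then the turn about the world's z in rad, then the finger opening in cm, from 0 to 9.4. A call has 1 to 12 rows; each row shifts and turns the commanded pose from where the row before left it; what a row does not reach is not made up. A row lasts 1/8 s, in which the tool goes at most 62.5 mm and 10.7 degrees, less where a joint would pass 70% of its speed; a pose out of reach is approached as far as the arm can. A call is refused whole if a number of a shift passes 6.25 or a number of a turn 0.188, either way. A call with a gripper value outside its range is refused whole. The fingers move at their own pace and stop on an object; "squeeze" is the grip in N (left out, the last holds). Time passes only in rows, so rows that do not move let the fingers close. It gives the time, the measured TCP pose, the force, the opening and the grip force at its end, in the units of the state.
- r.read_state(): the state, without advancing time (a new reading comes with each control period).
- r.capture(name): name is "scene" or "side" or "wrist"; returns the picture (420x560x3 uint8, red, green, blue); there is no depth.
- r.camera_params(name): a dict with "fx", "fy", "cx", "cy" (pixels), "world_to_cam" (4x4, takes a point from world to camera coordinates). Camera axes: x right, y down, z forward; pixel columns grow to the right and rows downward; lengths in m; the calibration is good to about 2 mm. The wrist camera is an equidistant fisheye: a pixel r from the principal point sees the ray r / f radians off the axis. A picture is of the moment at which its call begins: read the wrist's pose just before it. camera_params takes no time and is no camera call; for the wrist camera it gives the pose at the moment of the call.
- r.job_done(): hands the job in; it is judged then, once.
Trained networks look in the newest picture that a camera, given by its name, has taken for a name from the list of things; names that differ only in an ending like _2 or _b are one class to them, and where a whole thing is asked for, a point or a joint stands for the part that bears it (a point fixed in the world has none). Each returns a list of dicts, best first, with "score" (0 to 1); they miss things now and then, are a little off and sometimes report something else, mostly with a low value. They report only what shows in the picture. A call takes as long as a camera call.
- r.silhouettes(thing, camera): "region" (420x560 bool, what is visible of it) and "uv" ([column, row] in pixels, amid what is visible of it).
The state is a dict: "t": time; "q": joint angles; "joint_velocities": joint speeds; "joint_torque": joint torques, N m; "tool_pos": TCP position; "eef_rot": TCP orientation; "force": force on the tool from outside, world axes, zero at the start; "moment": the same for the moment, N m; "finger_gap": finger opening in m; "grasp_force": force on a finger pad.
Only numpy, scipy, OpenCV 4.12 (cv2) and the standard library are available. Lean on these libraries where they do the work, as an engineer would, in place of code of your own. Each camera call takes 0.05 s, during which the arm holds its last target. There are 200 camera calls.

## Working session

There is one attempt and no reset: what is moved stays moved. The work goes in short steps, Python scripts to look and compute and a tool call to move; the robot and the scene stay as the last step left them, time stands still between calls to the robot, and variables do not carry over. Pictures are saved under pics/ and viewed, at most 10 in all, crops included, and the job is handed in when it is done.

Besides the shell and the picture viewer there is one more tool, called by a JSON object that holds its "fn" and its "kwargs". jog_arm: Moves the arm, as the interface text tells. Its arguments: {"type":"object","properties":{"motion":{"type":"array"},"squeeze":{"type":"number"}},"required":["motion"]}

```bash
mkdir -p pics; ls
cat > h.py <<'E'
from rig import r
import numpy as np, cv2
def save(cam,name):
    im=r.capture(cam); cv2.imwrite(f'pics/{name}.png',im[:,:,::-1]); return im
def proj(cam,P):
    c=r.camera_params(cam); W=np.array(c['world_to_cam']); p=W[:3,:3]@np.array(P).T+W[:3,3:4]
    return np.array([c['fx']*p[0]/p[2]+c['cx'],c['fy']*p[1]/p[2]+c['cy']]).T
def back(cam,uv,z):
    c=r.camera_params(cam); W=np.array(c['world_to_cam']); R=W[:3,:3]; o=-R.T@W[:3,3]
    d=R.T@np.array([(uv[0]-c['cx'])/c['fx'],(uv[1]-c['cy'])/c['fy'],1]); return o+d*(z-o[2])/d[2]
E
python3 - <<'E'
from h import *
a=save('scene','scene0');b=save('side','side0')
for cam in('scene','side'):
    c=r.camera_params(cam);W=np.array(c['world_to_cam']);print(cam,c['fx'],-W[:3,:3].T@W[:3,3],W[2,:3])
    for t in('jar_new','release_pad','rack','glass_candle'):
        for s in r.silhouettes(t,cam):print(t,cam,round(s['score'],2),s['uv'],s['region'].sum())
E
```

```text
pics
scene 430.3090724173088 [-0.34267163  0.39611131  1.06283499] [ 0.64075706 -0.27485771 -0.71685677]
jar_new scene 0.87 [235.9, 246.1] 579
release_pad scene 0.66 [224.9, 208.9] 198
rack scene 0.65 [220.4, 218.9] 1387
glass_candle scene 0.73 [301.4, 236.6] 773
side 441.52467202845946 [ 0.26083189 -0.66636949  0.96995508] [ 0.25809661  0.58028602 -0.772434  ]
jar_new side 0.91 [226.9, 183.0] 707
release_pad side 0.71 [270.7, 163.3] 195
release_pad side 0.51 [263.2, 165.2] 984
rack side 0.91 [258.0, 163.7] 1059
glass_candle side 0.75 [226.9, 237.9] 1098
```

View pics/scene0.png

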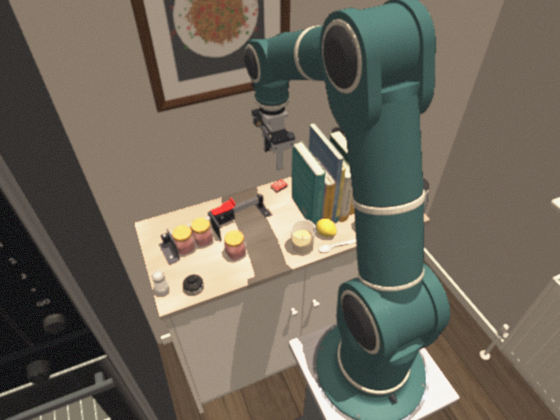

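View pics/side0.png

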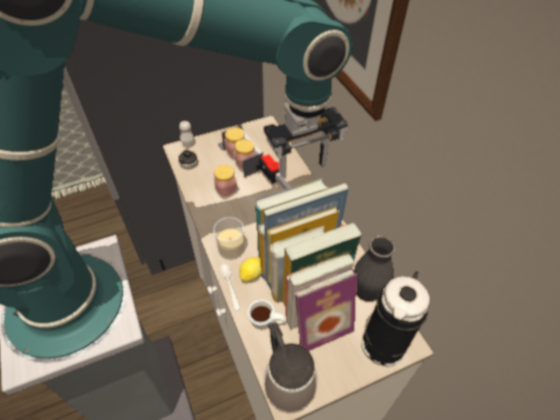

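The pictures show the jar row at scene (183–202, 235), the new jar at (235, 245), the red paddle at (222, 208) and the candle at (301, 237). The resolution is low, so I'll add the wrist camera.

```bash
cat >> h.py <<'E'
def wback(c,uv,z):
    W=np.array(c['world_to_cam']); R=W[:3,:3]; o=-R.T@W[:3,3]
    a=np.array([uv[0]-c['cx'],uv[1]-c['cy']]); n=np.hypot(*a); th=n/c['fx']
    d=R.T@np.array([*(np.sin(th)*a/n),np.cos(th)]); return o+d*(z-o[2])/d[2]
def blobs(im,kind):
    h=cv2.cvtColor(im,cv2.COLOR_RGB2HSV)
    m=cv2.inRange(h,(18,140,110),(32,255,255)) if kind=='y' else cv2.inRange(h,(0,200,140),(5,255,255))|cv2.inRange(h,(176,200,140),(180,255,255))
    n,_,s,ce=cv2.connectedComponentsWithStats(m); return [(s[i,4],ce[i].round(1)) for i in range(1,n) if s[i,4]>25]
E
python3 - <<'E'
from h import *
for cam in('scene','side'):
    im=r.capture(cam)
    for k,z in(('y',.082),('r',.072)):
        for n,ce in blobs(im,k): print(cam,k,n,ce,back(cam,ce,z).round(4))
c=r.camera_params('wrist');im=save('wrist','w0');W=np.array(c['world_to_cam']);print(c['fx'],c['cx'],c['cy'],-W[:3,:3].T@W[:3,3],W[:3,:3].round(2).tolist())
for k,z in(('y',.082),('r',.072)):
    for n,ce in blobs(im,k): print('w',k,n,ce,wback(c,ce,z).round(4))
print(r.read_state()['eef_rot'])
E
```

```text
scene y 394 [327.  216.9] [ 0.437  -0.1049  0.082 ]
scene y 35 [182.3 236.7] [0.5378 0.3293 0.082 ]
side y 355 [238.9 141.2] [0.5616 0.2893 0.082 ]
side y 175 [223.4 173.6] [0.4747 0.1805 0.082 ]
side y 611 [306.6 227.3] [ 0.605  -0.0809  0.082 ]
side y 556 [253.2 264.3] [ 0.4407 -0.1293  0.082 ]
side y 114 [286.6 266.1] [ 0.5111 -0.1653  0.082 ]
side r 132 [270.2 163.2] [0.6147 0.176  0.072 ]
325.19226210127806 277.56974201116793 212.33376612857458 [0.62522187 0.07961575 0.38414254] [[1.0, 0.0, -0.0], [0.0, -0.96, 0.28], [-0.0, -0.28, -0.96]]
w y 549 [134.4  26.5] [0.4842 0.182  0.082 ]
w y 999 [130.4  21.2] [0.4794 0.1886 0.082 ]
w y 41 [154.8  32.4] [0.5067 0.1723 0.082 ]
w y 670 [129.8 268.3] [ 0.4606 -0.0728  0.082 ]
w y 32 [101.9 352.2] [ 0.3859 -0.2062  0.082 ]
w y 35 [453.6 352.1] [ 0.8642 -0.2053  0.082 ]
[[ 2.02978431e-05  9.99999999e-01 -3.46065165e-05]
 [ 9.99999998e-01 -2.03001728e-05 -6.73220836e-05]
 [-6.73227861e-05 -3.46051499e-05 -9.99999997e-01]]
```

View pics/w0.png

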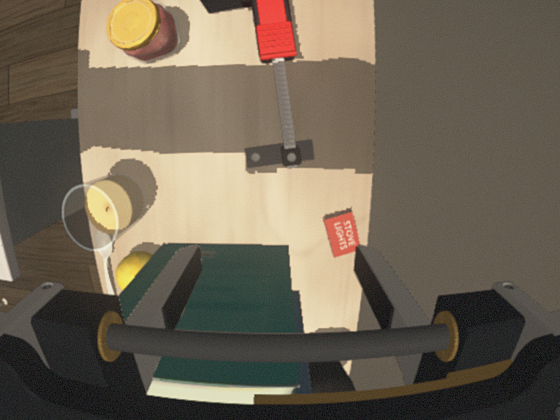

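The wrist view shows the rack's right foot at (280, 154), the bar running up to the red paddle (275, 30), the candle at (105, 205) and the books below at (220, 310). I'll move left, over the row.

{"fn": "jog_arm", "kwargs": {"motion": [[0,3,2.5,0,0],[-1.5,5,2.5,0,0],[-2.5,5,1,0,0],[-1,2,0,0,0],[0,0,0,0,0]]}}

```text
t: 1.27
tool_pos: [0.5743, 0.1518, 0.2657]
eef_rot: [[-0.003, 1.0, 0.0], [1.0, 0.003, 0.0], [0.0, 0.0, -1.0]]
force: [0.1, -1.2, -0.3]
finger_gap: 0.0479
grasp_force: 0.0
```

Run:
```python
from h import *
c=r.camera_params('wrist');im=save('wrist','w1');W=np.array(c['world_to_cam']);print(-W[:3,:3].T@W[:3,3])
for k,z in(('y',.082),('r',.072)):
    for n,ce in blobs(im,k): print('w',k,n,ce,wback(c,ce,z).round(4))
for t in('jar_new','rack','release_pad','stop_face','glass_candle'):
    for s in r.silhouettes(t,'wrist'):
        ys,xs=np.nonzero(s['region']);print(t,round(s['score'],2),s['uv'],s['region'].sum(),xs.min(),xs.max(),ys.min(),ys.max())
```

```text
[0.57430382 0.23125436 0.44448583]
w y 488 [267.4  36.6] [0.5625 0.3274 0.082 ]
w y 92 [262.4  30.2] [0.5569 0.3352 0.082 ]
w y 27 [266.1  49.9] [0.5611 0.3117 0.082 ]
w y 368 [277.6  87. ] [0.5739 0.2692 0.082 ]
w y 544 [276.5  92.8] [0.5727 0.2627 0.082 ]
w y 26 [260.  107.9] [0.5546 0.2458 0.082 ]
w y 146 [202.7 143.1] [0.4896 0.2076 0.082 ]
w y 133 [189.1 151.2] [0.4732 0.1988 0.082 ]
w y 34 [375.1 361.8] [ 0.7231 -0.1088  0.082 ]
w y 27 [180.6 364.6] [ 0.4271 -0.1161  0.082 ]
jar_new 0.97 [201.5, 154.8] 2543 171 231 129 184
rack 0.74 [200.5, 154.2] 2575 171 230 130 184
rack 0.58 [308.4, 136.9] 5935 237 339 0 263
release_pad 0.67 [318.1, 171.4] 1756 303 335 134 204
stop_face 0.98 [313.0, 160.3] 2709 252 335 125 203
glass_candle 0.71 [171.3, 281.0] 1543 144 202 262 300
```

View pics/w1.png

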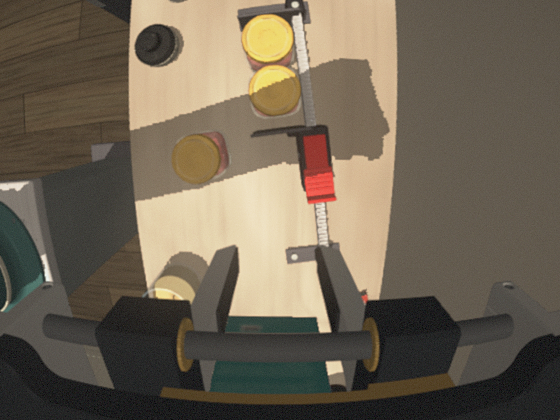

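The two row jars sit at (268, 38) and (275, 90), the new jar at (201, 155), the stop plate along (250–300, 132), the red paddle from (315, 135) to (320, 200) and the foot at (312, 253). I'll zoom in for precise points.

Run:
```python
import cv2
im=cv2.imread('pics/w1.png')[110:265,160:350]
cv2.imwrite('pics/w1c.png',cv2.resize(cv2.convertScaleAbs(im,alpha=1.5,beta=10),None,fx=4,fy=3.85,interpolation=cv2.INTER_CUBIC)[:600])
```

```text
(no output)
```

View pics/w1c.png

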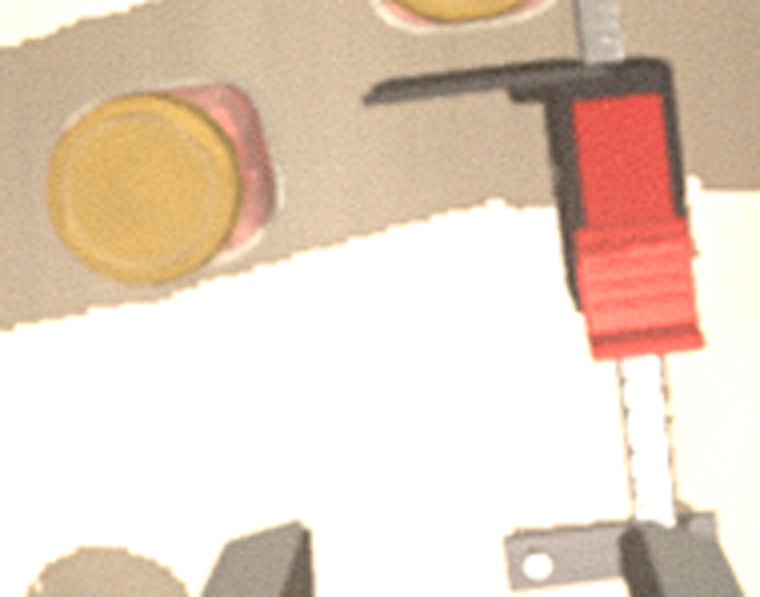

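```bash
cat > m.py <<'E'
from h import *
c=r.camera_params('wrist')
f=lambda x,y,z:wback(c,(160+x/4,110+y/3.85),z)[:2].round(4)
P=dict(pad=(638,283,.072),padL=(583,285,.072),padR=(694,280,.072),lipL=(593,345,.08),lipR=(702,338,.08),footL=(505,540,.056),footR=(715,513,.056),plateL=(365,97,.078),plateM=(525,68,.078),jar=(145,188,.082),barb=(655,520,.056),bart=(600,60,.056))
W={k:f(*v) for k,v in P.items()}
for k,v in W.items():print(k,v)
ja=wback(c,(268.3,38.5),.082);jb=wback(c,(275.5,90.5),.082)
d=lambda a,b:np.degrees(np.arctan2(*(b-a)[:2][::-1]))
print(ja,jb,d(jb[:2],ja[:2])-90,d(W['barb'],W['bart'])-90,d(W['footL'],W['footR']),d(W['plateL'],W['plateM']),d(W['lipL'],W['lipR']))
im=cv2.imread('pics/w1.png')
hsv=cv2.cvtColor(im,cv2.COLOR_BGR2HSV)
E
python3 m.py
```

```text
pad [0.6242 0.156 ]
padL [0.6081 0.1553]
padR [0.6409 0.157 ]
lipL [0.6106 0.1385]
lipR [0.6425 0.1408]
footL [0.5863 0.0652]
footR [0.6544 0.0745]
plateL [0.5458 0.2124]
plateM [0.5905 0.2208]
jar [0.4826 0.1873]
barb [0.6348 0.0722]
bart [0.6136 0.223 ]
[0.56518788 0.32209791 0.082     ] [0.57302969 0.26226299 0.082     ] 7.46648078904208 8.002400233863412 7.776429194909527 10.642870744703547 4.123907560315604
```

Rack fit: origin ≈ (0.5795, 0.2035), yaw ≈ 7.7°, pad centre (0.624, 0.156), stop travel ≈ 14 mm, new jar at rack (-98, -3) mm. Next I'll move above the pad, near its lip.

{"fn": "jog_arm", "kwargs": {"motion": [[2,-0.1,-3.5,0.067,0],[2.1,-0.1,-5,0.067,0],[1,-0.1,-4.5,0,0],[0,0,-2.5,0,0],[0,0,0,0,0],[0,0,0,0,0]]}}

```text
t: 2.33
tool_pos: [0.6267, 0.1469, 0.1117]
eef_rot: [[-0.133, 0.991, 0.001], [0.991, 0.133, 0.0], [0.0, 0.001, -1.0]]
force: [0.0, 0.4, 0.2]
finger_gap: 0.0003
grasp_force: 0.0
```

Run:
```python
from h import *
s=r.read_state();print(s['tool_pos'],s['finger_gap'],s['force'])
save('wrist','w2');save('side','s2')
a=cv2.imread('pics/w2.png');b=cv2.imread('pics/s2.png')[110:230,190:350]
b=cv2.resize(b,(560,420),interpolation=cv2.INTER_CUBIC)
cv2.imwrite('pics/c2.png',cv2.resize(np.hstack([a,b]),(800,300)))
```

```text
[0.62665138 0.14688458 0.11170531] 0.00033081109830770863 [0.00589619 0.39223648 0.20610853]
```

View pics/c2.png

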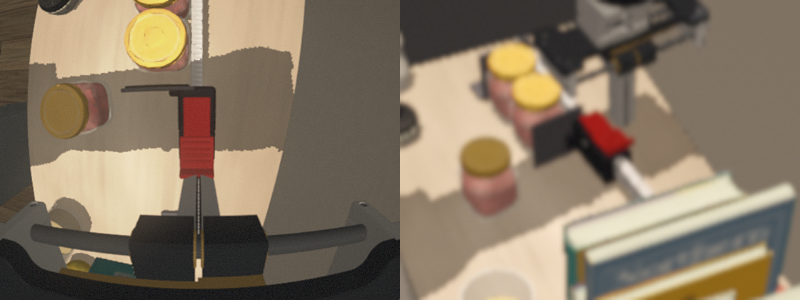

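The left part shows the closed fingers just at the paddle's lip end (197, 178); the ribbed pad is at about (197, 155) of the composite. I'll check the offset numerically.

Run:
```python
from h import *
c=r.camera_params('wrist')
def wp(P):
    W=np.array(c['world_to_cam']);p=W[:3,:3]@np.array(P)+W[:3,3];n=np.hypot(p[0],p[1]);th=np.arctan2(n,p[2]);return (c['cx']+c['fx']*th*p[0]/n,c['cy']+c['fx']*th*p[1]/n)
print('tcp px',wp(r.read_state()['tool_pos']))
im=cv2.imread('pics/w2.png')
h=cv2.cvtColor(im,cv2.COLOR_BGR2HSV);m=(cv2.inRange(h,(0,180,60),(6,255,255))|cv2.inRange(h,(174,180,60),(180,255,255)))
for v in range(130,256,3):
    x=np.nonzero(m[v,240:320])[0]
    if len(x):print(v,x.min()+240,x.max()+240,im[v,270].tolist(),wback(c,((x.min()+x.max())/2+240,v),.072)[:2].round(4))
```

```text
tcp px (np.float64(277.79013388697877), np.float64(257.1066537202796))
136 266 291 [43, 47, 116] [0.618  0.2159]
139 257 293 [33, 43, 140] [0.6159 0.2136]
142 257 293 [45, 52, 147] [0.6162 0.2116]
145 259 291 [41, 45, 145] [0.6165 0.2096]
148 257 293 [38, 42, 143] [0.6167 0.2076]
151 257 292 [43, 46, 143] [0.6167 0.2055]
154 259 290 [45, 51, 146] [0.6169 0.2035]
157 258 293 [44, 48, 146] [0.6179 0.2015]
160 257 293 [43, 51, 145] [0.6178 0.1995]
163 258 293 [41, 46, 142] [0.6184 0.1975]
166 260 293 [38, 45, 142] [0.6194 0.1955]
169 258 293 [39, 43, 141] [0.619  0.1934]
172 258 292 [45, 48, 144] [0.6189 0.1913]
175 259 293 [40, 48, 144] [0.6199 0.1893]
178 258 292 [37, 44, 142] [0.6195 0.1872]
181 260 293 [41, 46, 143] [0.6207 0.1853]
184 258 292 [37, 47, 141] [0.62   0.1831]
187 261 292 [44, 48, 143] [0.6213 0.1811]
190 260 292 [39, 46, 137] [0.6212 0.179 ]
193 256 298 [44, 48, 143] [0.6222 0.177 ]
196 253 295 [47, 48, 150] [0.6204 0.1746]
199 259 295 [36, 43, 134] [0.6228 0.1727]
202 268 297 [50, 59, 151] [0.6269 0.1711]
205 263 297 [51, 56, 150] [0.6254 0.1688]
208 263 293 [46, 55, 143] [0.6243 0.1664]
211 267 278 [46, 53, 144] [0.6208 0.1638]
214 270 293 [40, 47, 143] [0.6274 0.1624]
217 277 295 [47, 50, 145] [0.6308 0.1607]
220 281 298 [50, 58, 149] [0.6336 0.1588]
223 266 278 [46, 53, 139] [0.6216 0.155 ]
226 261 297 [42, 53, 140] [0.6268 0.1534]
229 271 296 [48, 55, 148] [0.6303 0.1516]
232 272 297 [51, 58, 150] [0.6313 0.1495]
235 264 286 [47, 56, 142] [0.6249 0.1463]
241 290 297 [44, 52, 112] [0.6387 0.1435]
```

{"fn": "jog_arm", "kwargs": {"motion": [[-0.2,0.7,0,0,0],[0,0,-1.5,0,0],[0,0,-1.5,0,0],[0,0,-0.5,0,0],[0,0,0,0,0],[0,0,0,0,0]]}}

```text
t: 3.18
tool_pos: [0.624, 0.1541, 0.0757]
eef_rot: [[-0.134, 0.991, -0.0], [0.991, 0.134, 0.0], [0.0, 0.0, -1.0]]
force: [-1.4, 2.3, 0.5]
finger_gap: 0.0003
grasp_force: 0.8
```

{"fn": "jog_arm", "kwargs": {"motion": [[0,0,-0.3,0,0],[0,0,-0.3,0,0],[0,0,-0.3,0,0],[0,0,0,0,0],[0,0,0,0,0]]}}

```text
t: 3.8
tool_pos: [0.6242, 0.1539, 0.0666]
eef_rot: [[-0.133, 0.991, 0.0], [0.991, 0.133, -0.0], [-0.0, 0.0, -1.0]]
force: [1.1, -1.2, 3.9]
finger_gap: 0.0001
grasp_force: 2.1
```

{"fn": "jog_arm", "kwargs": {"motion": [[0,0,-0.2,0,0],[0,0,-0.1,0,0],[0,0,0,0,0],[0,0,0,0,0]]}}

```text
t: 4.3
tool_pos: [0.6243, 0.1542, 0.0638]
eef_rot: [[-0.134, 0.991, 0.001], [0.991, 0.134, 0.0], [0.0, 0.001, -1.0]]
force: [-0.1, -1.2, 9.3]
finger_gap: 0.0005
grasp_force: 4.4
```

{"fn": "jog_arm", "kwargs": {"motion": [[0.05,-0.4,0,0,0],[0.05,-0.4,0,0,0],[0.07,-0.5,0,0,0],[0.07,-0.5,0,0,0],[0.03,-0.2,0,0,0],[0,0,0,0,0]]}}

```text
t: 5.05
tool_pos: [0.6269, 0.1343, 0.0638]
eef_rot: [[-0.134, 0.991, 0.001], [0.991, 0.134, 0.001], [0.0, 0.001, -1.0]]
force: [-0.1, -1.0, 9.7]
finger_gap: 0.0006
grasp_force: 4.2
```

Run:
```python
from h import *
c=r.camera_params('wrist');im=save('wrist','w3')
for s in r.silhouettes('stop','wrist')[:2]:
    ys,xs=np.nonzero(s['region']);i=xs<xs.min()+6;print(s['score'],wback(c,(xs[i].mean(),ys[i].mean()),.078)[:2], xs.min(),ys[i].mean())
```

```text
0.7 [0.54787996 0.19738787] 143 137.9268292682927
```

The plate has moved about 15 mm, so the stop is sliding.

{"fn": "jog_arm", "kwargs": {"motion": [[0.09,-0.65,0,0,0],[0.09,-0.65,0,0,0],[0.09,-0.65,0,0,0],[0.09,-0.65,0,0,0],[0.09,-0.65,0,0,0],[0.09,-0.65,0,0,0],[0.09,-0.65,0,0,0],[0.09,-0.65,0,0,0],[0,0,0,0,0]]}}

```text
t: 6.28
tool_pos: [0.634, 0.0817, 0.0637]
eef_rot: [[-0.133, 0.991, 0.0], [0.991, 0.133, 0.0], [0.0, 0.0, -1.0]]
force: [-2.1, -2.5, 9.7]
finger_gap: 0.0003
grasp_force: 4.7
```

Run:
```python
from h import *
c=r.camera_params('wrist');im=save('wrist','w4')
for s in r.silhouettes('stop','wrist')[:2]:
    ys,xs=np.nonzero(s['region']);i=xs<xs.min()+6;p=wback(c,(xs[i].mean(),ys[i].mean()),.078)[:2];print(s['score'],p)
a=np.radians(7.7);R=np.array([[np.cos(a),np.sin(a)],[-np.sin(a),np.cos(a)]]);print('rack',R@(p-[.5795,.2035]))
```

```text
0.59 [0.55499934 0.1447504 ]
rack [-0.03215138 -0.05493711]
```

The stop has travelled to about 82 mm. I'll release it and swing round behind the jar, with the fingers 3 cm apart and turned across for a two-point push.

{"fn": "jog_arm", "kwargs": {"motion": [[-0.03,0.25,0,0,0],[0,0,2,0,0],[0,0,4.5,0,0],[0,0,5,0,0],[-2.5,1,0,-0.18,3],[-2.5,1.2,0,-0.18,3],[-2.5,1.2,0,-0.18,3],[-2.5,1.2,0,-0.18,3],[-2.5,1.2,0,-0.18,3],[-2.5,1.2,0,-0.18,3],[-2.5,1.2,0,-0.18,3],[-2,1.2,0,-0.17,3]]}}

```text
t: 7.88
tool_pos: [0.4375, 0.179, 0.1792]
eef_rot: [[0.964, 0.266, 0.0], [0.266, -0.964, 0.001], [0.0, -0.001, -1.0]]
force: [-0.3, 0.2, 0.4]
finger_gap: 0.0296
grasp_force: 0.0
```

{"fn": "jog_arm", "kwargs": {"motion": [[-1,0.2,0,-0.14,3],[0,0,0,0,3],[0,0,0,0,3]]}}

```text
t: 8.25
tool_pos: [0.429, 0.1804, 0.1788]
eef_rot: [[0.991, 0.138, 0.0], [0.138, -0.991, 0.0], [0.0, -0.0, -1.0]]
force: [0.4, 0.1, -0.1]
finger_gap: 0.0298
grasp_force: 0.0
```

Run:
```python
from h import *
c=r.camera_params('wrist');im=save('wrist','w5')
for k in('jar_new','glass_candle'):
  for s in r.silhouettes(k,'wrist'):
    print(k,s['score'],s['uv'],s['region'].sum())
np.save('/tmp/c5.npy',c,allow_pickle=True)
for n,ce in blobs(im,'y'):print(n,ce,wback(c,ce,.082)[:2].round(4))
b=cv2.imread('pics/w5.png');cv2.imwrite('pics/w5v.png',cv2.resize(cv2.convertScaleAbs(b,alpha=1.4),(800,600)))
```

```text
jar_new 0.93 [274.0, 152.4] 3997
jar_new 0.24 [140.7, 58.9] 3875
jar_new 0.21 [63.1, 170.6] 1839
glass_candle 0.89 [443.9, 236.1] 5459
glass_candle 0.41 [367.3, 25.0] 4835
864 [200.3  44. ] [0.5686 0.2645]
974 [139.3  52.9] [0.5589 0.3205]
1389 [198.9  42.8] [0.5697 0.2659]
1343 [134.2  49.9] [0.5617 0.3261]
347 [254.6 150.6] [0.4816 0.2058]
70 [293.5 132.1] [0.5017 0.1755]
753 [268.2 156. ] [0.4785 0.1938]
110 [298.7 170.7] [0.4696 0.1662]
1142 [504.2 223.1] [ 0.452  -0.0632]
37 [342.1 363.1] [0.2644 0.0821]
```

View pics/w5v.png

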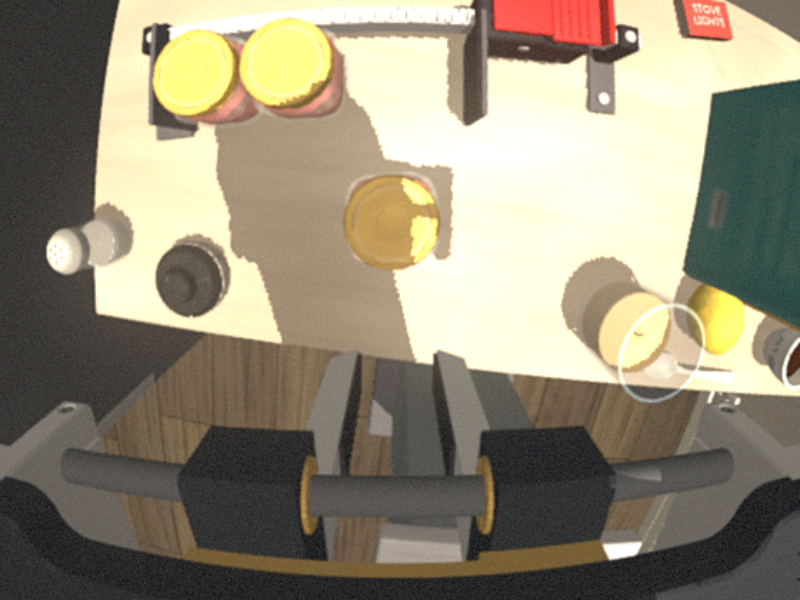

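The view shows the new jar's lid at (392, 222), slot between jar b's right side (340, 85) and the stop plate (468, 120), all 800-wide pixels. The slot is clearly wide enough.

Run:
```python
from h import *
c=np.load('/tmp/c5.npy',allow_pickle=True).item()
a=np.radians(7.7);R=np.array([[np.cos(a),np.sin(a)],[-np.sin(a),np.cos(a)]])
for n,u,v,z in(('lid',392,222,.082),('lidb',286,64,.082),('lida',196,74,.082),('plateL-top-front',466,120,.078),('plateR top front',486,120,.078),('edge',400,358,0),('backL',352,178,.06),('backR',432,174,.06)):
    p=wback(c,(u*.7,v*.7),z)[:2];print(n,p.round(4),'rack',(R@(p-[.5795,.2035])).round(4))
p=r.read_state()['tool_pos'][:2];print('tcp rack',R@(p-[.5795,.2035]))
```

```text
lid [0.4798 0.1886] rack [-0.1008 -0.0014]
lidb [0.5679 0.2645] rack [-0.0033  0.062 ]
lida [0.5599 0.3228] rack [-0.0034  0.1208]
plateL-top-front [0.5473 0.1537] rack [-0.0386 -0.0451]
plateR top front [0.5495 0.1417] rack [-0.038  -0.0572]
edge [0.3601 0.1664] rack [-0.2224 -0.0074]
backL [0.5022 0.2176] rack [-0.0748  0.0243]
backR [0.5116 0.1677] rack [-0.0721 -0.0264]
tcp rack [-0.15235146 -0.00289646]
```

{"fn": "jog_arm", "kwargs": {"motion": [[0,0,-5,0,3],[0,0,-5,0,3],[0,0,-4,0,3],[0,0,-1.6,0,3],[0,0,0,0,3],[0.5,0.05,0,0,3],[0.5,0.05,0,0,3],[0.5,0.05,0,0,3],[0.5,0.05,0,0,3],[0,0,0,0,3]]}}

```text
t: 9.65
tool_pos: [0.4491, 0.1825, 0.0225]
eef_rot: [[0.991, 0.134, 0.0], [0.134, -0.991, 0.0], [0.0, -0.0, -1.0]]
force: [0.2, -0.1, 0.3]
finger_gap: 0.0301
grasp_force: 0.0
```

{"fn": "jog_arm", "kwargs": {"motion": [[0.4,0.04,0,0,3],[0.6,0.06,0,0,3],[0.6,0.06,0,0,3],[0.6,0.06,0,0,3],[0.6,0.06,0,0,3],[0.6,0.06,0,0,3],[0.6,0.06,0,0,3]]}}

```text
t: 10.52
tool_pos: [0.489, 0.1866, 0.0224]
eef_rot: [[0.991, 0.134, -0.0], [0.134, -0.991, 0.0], [-0.0, -0.0, -1.0]]
force: [-1.6, -0.1, 0.3]
finger_gap: 0.0298
grasp_force: 0.8
```

```bash
cat > look.py <<'E'
from h import *
import sys
s=r.read_state();c=r.camera_params('wrist');im=save('wrist',sys.argv[1])
a=np.radians(7.7);R=np.array([[np.cos(a),np.sin(a)],[-np.sin(a),np.cos(a)]]);k=lambda p:(1000*R@(np.array(p)[:2]-[.5795,.2035])).round(1)
print('tcp rack',k(s['tool_pos']),s['force'].round(1) if hasattr(s['force'],'round') else s['force'])
h=cv2.cvtColor(im,cv2.COLOR_RGB2HSV);m=cv2.inRange(h,(17,140,60),(35,255,255));m=cv2.morphologyEx(m,cv2.MORPH_CLOSE,np.ones((7,7)))
n,_,st,ce=cv2.connectedComponentsWithStats(m)
for i in range(1,n):
    if st[i,4]>500:print(st[i].tolist(),'lid',k(wback(c,(st[i,0]+st[i,2]/2,st[i,1]+st[i,3]/2),.082)))
b=cv2.imread(f'pics/{sys.argv[1]}.png');cv2.imwrite(f'pics/{sys.argv[1]}v.png',cv2.resize(cv2.convertScaleAbs(b,alpha=1.4),(800,600)))
E
python3 look.py w6
```

```text
tcp rack [-92.   -4.7] [-1.6 -0.1  0.3]
[0, 36, 176, 143, 18608] lid [-1.2 70.6]
[203, 155, 143, 139, 13615] lid [-50.2  -5.1]
[130, 378, 296, 26, 3192] lid [-141.6   -6.6]
```

View pics/w6v.png

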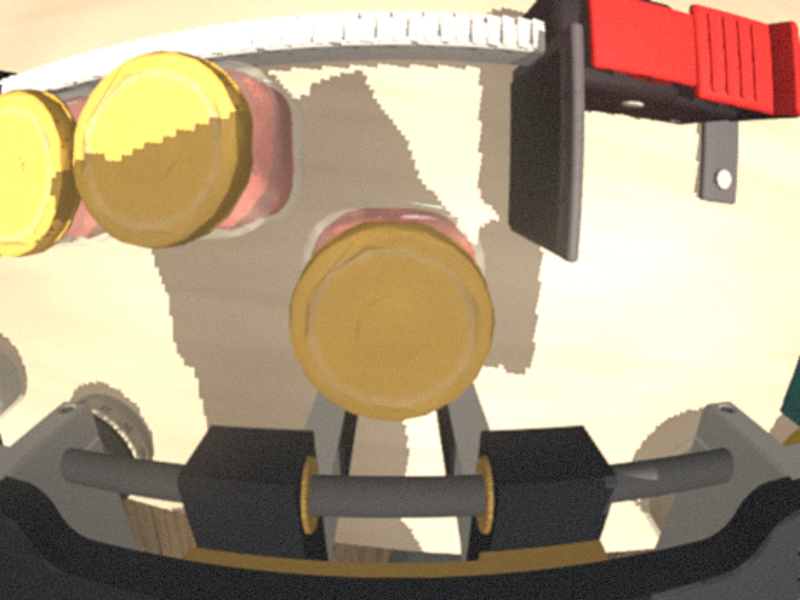

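The jar is upright and square, its lid at (392, 320), heading into the slot with clearance on both sides.

{"fn": "jog_arm", "kwargs": {"motion": [[0.6,0.06,0,0,3],[0.6,0.06,0,0,3],[0.6,0.06,0,0,3],[0.6,0.06,0,0,3],[0.6,0.06,0,0,3],[0.6,0.06,0,0,3],[0.6,0.06,0,0,3],[0.6,0.06,0,0,3],[0.3,0.04,0,0,3],[0,0,0,0,3]]}}

```text
t: 11.82
tool_pos: [0.5399, 0.1917, 0.0224]
eef_rot: [[0.991, 0.134, 0.0], [0.134, -0.991, 0.0], [0.0, -0.0, -1.0]]
force: [-0.1, -0.0, -0.1]
finger_gap: 0.0294
grasp_force: 0.0
```

```bash
python3 look.py w7
```

```text
tcp rack [-40.8  -6.4] [-0.1 -0.  -0.1]
[203, 155, 143, 138, 13751] lid [ 1.1 -6.8]
[0, 156, 179, 128, 17281] lid [ 2.2 73.7]
[130, 379, 295, 25, 3034] lid [-90.9  -8. ]
```

{"fn": "jog_arm", "kwargs": {"motion": [[0.2,0.03,0,0,3],[0.2,0.03,0,0,3],[0,0,0,0,3],[0,0,0,0,3]]}}

```text
t: 12.38
tool_pos: [0.5432, 0.1923, 0.0223]
eef_rot: [[0.991, 0.135, -0.001], [0.135, -0.991, -0.0], [-0.001, -0.0, -1.0]]
force: [-5.6, -0.3, 2.8]
finger_gap: 0.0299
grasp_force: 2.6
```

{"fn": "jog_arm", "kwargs": {"motion": [[0.15,0.02,0,0,3],[0,0,0,0,3]]}}

```text
t: 12.62
tool_pos: [0.5434, 0.1923, 0.0222]
eef_rot: [[0.991, 0.135, -0.003], [0.135, -0.991, -0.001], [-0.004, 0.0, -1.0]]
force: [-14.5, -2.8, 10.9]
finger_gap: 0.0301
grasp_force: 7.5
```

The jar is against the bar. Back off, up, and over to the outer side of the stop plate with closed fingers.

{"fn": "jog_arm", "kwargs": {"motion": [[-0.5,-0.07,0,0,3],[-1.5,-0.2,0,0,3],[0,0,4,0,3],[0,0,5,0,3],[0,0,4,0,0],[1.8,-2.6,0,0,0],[1.8,-2.6,0,0,0],[1.8,-2.5,0,0,0],[0,0,0,0,0],[0,0,0,0,0]]}}

```text
t: 13.88
tool_pos: [0.5784, 0.1134, 0.1523]
eef_rot: [[0.991, 0.135, -0.0], [0.135, -0.991, 0.0], [-0.0, -0.0, -1.0]]
force: [0.1, 0.2, -0.3]
finger_gap: 0.0004
grasp_force: 0.0
```

```bash
python3 look.py w8
python3 - <<'E'
from h import *
save('side','s8');b=cv2.imread('pics/s8.png')[110:230,190:350];cv2.imwrite('pics/c8.png',np.vstack([cv2.resize(cv2.imread('pics/w8v.png'),(440,330)),cv2.resize(b,(440,270),interpolation=cv2.INTER_CUBIC)]))
E
```

```text
tcp rack [-13.2 -89.1] [ 0.1  0.2 -0.3]
[145, 170, 66, 68, 3445] lid [ 2.6 -9.2]
[32, 175, 104, 63, 5142] lid [ 0.8 84.1]
[83, 376, 288, 28, 3059] lid [-206.4  -35.7]
```

View pics/c8.png

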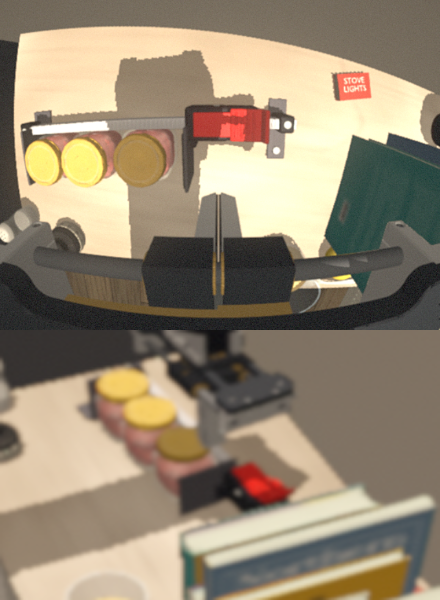

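Three jars line up, with the finger in the clear space beside the plate. Descend and push the stop up.

{"fn": "jog_arm", "kwargs": {"motion": [[0,0,-4,0,0],[0,0,-4,0,0],[0,0,-2.7,0,0],[0,0,0,0,0],[-0.07,0.5,0,0,0],[-0.07,0.5,0,0,0],[-0.07,0.5,0,0,0],[-0.05,0.4,0,0,0],[0,0,0,0,0]]}}

```text
t: 15.1
tool_pos: [0.5765, 0.1323, 0.0456]
eef_rot: [[0.991, 0.135, 0.0], [0.135, -0.991, 0.0], [0.0, -0.0, -1.0]]
force: [0.9, 0.7, 0.5]
finger_gap: 0.0003
grasp_force: 0.0
```

{"fn": "jog_arm", "kwargs": {"motion": [[-0.05,0.4,0,0,0],[-0.05,0.4,0,0,0],[-0.05,0.4,0,0,0],[0,0,0,0,0]]}}

```text
t: 15.6
tool_pos: [0.5749, 0.144, 0.0454]
eef_rot: [[0.991, 0.135, -0.0], [0.135, -0.991, 0.0], [-0.0, -0.0, -1.0]]
force: [0.8, -1.4, 0.7]
finger_gap: 0.0005
grasp_force: 0.5
```

{"fn": "jog_arm", "kwargs": {"motion": [[-0.04,0.3,0,0,0],[-0.04,0.3,0,0,0],[0,0,0,0,0]]}}

```text
t: 15.98
tool_pos: [0.5742, 0.1499, 0.0454]
eef_rot: [[0.991, 0.134, -0.0], [0.134, -0.991, 0.0], [-0.0, -0.0, -1.0]]
force: [-0.8, -3.8, 1.1]
finger_gap: 0.0005
grasp_force: 1.6
```

{"fn": "jog_arm", "kwargs": {"motion": [[-0.03,0.2,0,0,0],[0,0,0,0,0]]}}

```text
t: 16.23
tool_pos: [0.5739, 0.1515, 0.0454]
eef_rot: [[0.991, 0.134, -0.0], [0.134, -0.991, -0.0], [-0.0, 0.0, -1.0]]
force: [0.8, -4.5, 0.6]
finger_gap: 0.0001
grasp_force: 2.5
```

{"fn": "jog_arm", "kwargs": {"motion": [[-0.02,0.15,0,0,0],[0,0,0,0,0]]}}

```text
t: 16.48
tool_pos: [0.5738, 0.1527, 0.0454]
eef_rot: [[0.991, 0.134, -0.0], [0.134, -0.991, -0.001], [-0.0, 0.001, -1.0]]
force: [0.8, -5.9, 0.9]
finger_gap: 0.0008
grasp_force: 3.1
```

{"fn": "jog_arm", "kwargs": {"motion": [[-0.02,0.15,0,0,0],[0,0,0,0,0]]}}

```text
t: 16.73
tool_pos: [0.5735, 0.1545, 0.0454]
eef_rot: [[0.991, 0.134, -0.0], [0.134, -0.991, -0.0], [-0.0, 0.0, -1.0]]
force: [0.5, -5.7, 0.4]
finger_gap: 0.0004
grasp_force: 2.5
```

{"fn": "jog_arm", "kwargs": {"motion": [[-0.02,0.1,0,0,0],[0,0,0,0,0]]}}

```text
t: 16.98
tool_pos: [0.5734, 0.1554, 0.0454]
eef_rot: [[0.991, 0.134, 0.0], [0.134, -0.991, -0.0], [0.0, 0.0, -1.0]]
force: [0.9, -5.9, 0.5]
finger_gap: 0.0001
grasp_force: 2.8
```

{"fn": "jog_arm", "kwargs": {"motion": [[-0.02,0.15,0,0,0],[0,0,0,0,0]]}}

```text
t: 17.23
tool_pos: [0.5732, 0.1568, 0.0454]
eef_rot: [[0.991, 0.134, 0.0], [0.134, -0.991, -0.0], [0.0, 0.0, -1.0]]
force: [1.4, -5.4, 1.4]
finger_gap: 0.0007
grasp_force: 3.0
```

{"fn": "jog_arm", "kwargs": {"motion": [[-0.02,0.15,0,0,0],[0,0,0,0,0]]}}

```text
t: 17.48
tool_pos: [0.573, 0.1586, 0.0454]
eef_rot: [[0.991, 0.134, 0.0], [0.134, -0.991, -0.0], [0.0, 0.0, -1.0]]
force: [0.9, -3.8, -0.1]
finger_gap: 0.0003
grasp_force: 1.6
```

```bash
python3 look.py w9
```

```text
tcp rack [-12.5 -43.6] [ 0.9 -3.8 -0.1]
[0, 204, 239, 108, 19058] lid [ 2.6 37.3]
[85, 375, 286, 29, 2956] lid [-87.2 -14.5]
```

View pics/w9v.png

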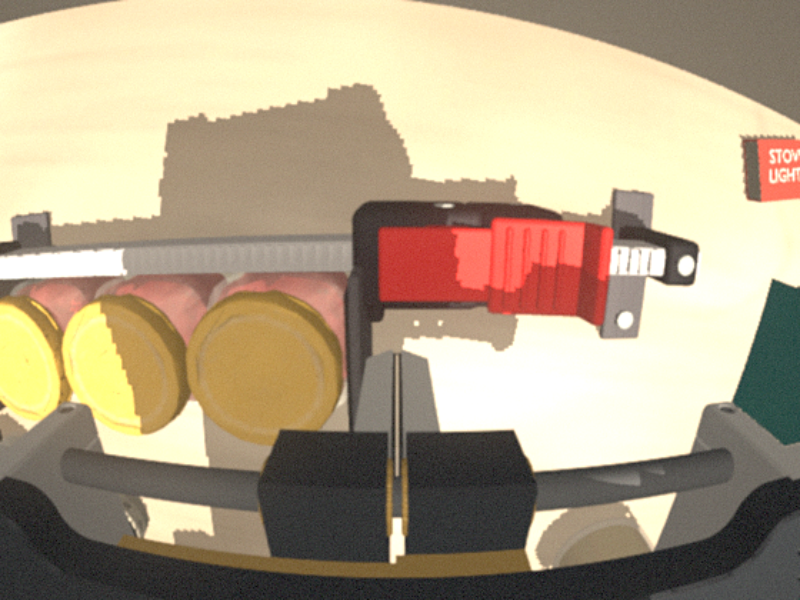

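The stop plate (355, 340) touches the third jar (lid at 265, 365); there's still a slight gap between the jars at about (185, 350). I'll keep going until the force jumps.

{"fn": "jog_arm", "kwargs": {"motion": [[-0.02,0.15,0,0,0],[0,0,0,0,0]]}}

```text
t: 17.77
tool_pos: [0.5728, 0.16, 0.0454]
eef_rot: [[0.991, 0.134, 0.0], [0.134, -0.991, -0.0], [0.0, 0.0, -1.0]]
force: [1.8, -5.0, -0.1]
finger_gap: 0.0007
grasp_force: 2.7
```

{"fn": "jog_arm", "kwargs": {"motion": [[-0.02,0.15,0,0,0],[0,0,0,0,0]]}}

```text
t: 18.02
tool_pos: [0.5727, 0.1611, 0.0454]
eef_rot: [[0.991, 0.134, 0.0], [0.134, -0.991, -0.001], [0.0, 0.001, -1.0]]
force: [1.3, -6.8, 0.6]
finger_gap: 0.0004
grasp_force: 3.8
```

{"fn": "jog_arm", "kwargs": {"motion": [[-0.01,0.1,0,0,0],[0,0,0,0,0]]}}

```text
t: 18.27
tool_pos: [0.5726, 0.1613, 0.0454]
eef_rot: [[0.991, 0.133, 0.0], [0.133, -0.991, -0.001], [-0.0, 0.001, -1.0]]
force: [1.8, -11.0, 1.2]
finger_gap: 0.0006
grasp_force: 5.6
```

{"fn": "jog_arm", "kwargs": {"motion": [[-0.01,0.1,0,0,0],[0,0,0,0,0]]}}

```text
t: 18.52
tool_pos: [0.5726, 0.1613, 0.0454]
eef_rot: [[0.991, 0.132, -0.0], [0.132, -0.991, -0.002], [-0.0, 0.002, -1.0]]
force: [1.0, -15.6, 2.6]
finger_gap: 0.0004
grasp_force: 7.9
```

{"fn": "jog_arm", "kwargs": {"motion": [[-0.01,0.1,0,0,0],[0,0,0,0,0]]}}

```text
t: 18.77
tool_pos: [0.5726, 0.1614, 0.0454]
eef_rot: [[0.991, 0.132, -0.0], [0.132, -0.991, -0.003], [-0.001, 0.003, -1.0]]
force: [1.6, -20.7, 4.0]
finger_gap: 0.0005
grasp_force: 10.1
```

Snug: a stiff 20 N with no motion. Retreat, rise and check numerically.

{"fn": "jog_arm", "kwargs": {"motion": [[0.07,-0.5,0,0,0],[0.13,-1,0,0,0],[0.2,-1.5,0,0,0],[0,0,3,0,0],[0,0,5,0,0],[-2,3,5,0,0],[-3,4,3,0,0],[-3,3,0,0,0],[0,0,0,0,0],[0,0,0,0,0]]}}

```text
t: 20.02
tool_pos: [0.4966, 0.2339, 0.2054]
eef_rot: [[0.991, 0.134, 0.0], [0.134, -0.991, -0.0], [0.0, 0.0, -1.0]]
force: [0.4, -0.9, -0.3]
finger_gap: 0.0008
grasp_force: 0.0
```

```bash
python3 look.py w10
python3 - <<'E'
from h import *
c=r.camera_params('wrist');im=cv2.cvtColor(r.capture('wrist'),cv2.COLOR_RGB2BGR)
a=np.radians(7.7);R=np.array([[np.cos(a),np.sin(a)],[-np.sin(a),np.cos(a)]]);k=lambda p:(1000*R@(np.array(p)[:2]-[.5795,.2035])).round(1)
h=cv2.cvtColor(im,cv2.COLOR_BGR2HSV);m=cv2.inRange(h,(17,140,60),(35,255,255));m=cv2.morphologyEx(m,cv2.MORPH_CLOSE,np.ones((5,5)))
m=cv2.erode(m,np.ones((11,11)))
n,_,st,ce=cv2.connectedComponentsWithStats(m)
for i in range(1,n):
    if st[i,4]>150:print(st[i].tolist(),k(wback(c,ce[i],.082)))
for s in r.silhouettes('stop_face','wrist')[:1]:
    ys,xs=np.nonzero(s['region']);i=ys>ys.max()-5;print('plate front',s['score'],k(wback(c,(xs[i].mean(),ys[i].mean()),.078)))
E
```

```text
tcp rack [-78.   41.2] [ 0.4 -0.9 -0.3]
[160, 94, 185, 62, 7432] lid [-1.  62.7]
[485, 244, 35, 39, 891] lid [-150.5 -239.1]
[83, 376, 287, 28, 3088] lid [-329.6  107.2]
[165, 101, 101, 50, 2628] [-0.7 96.7]
[302, 129, 26, 11, 164] [-8.9  3.7]
[492, 253, 22, 24, 289] [-151.8 -239.9]
[282, 390, 81, 9, 373] [-338.   -18.5]
plate front 0.8 [-31.  -25.7]
```

Run:
```python
from h import *
c=r.camera_params('wrist');im=cv2.imread('pics/w10.png')
a=np.radians(7.7);R=np.array([[np.cos(a),np.sin(a)],[-np.sin(a),np.cos(a)]]);k=lambda p:(1000*R@(np.array(p)[:2]-[.5795,.2035])).round(1)
g=cv2.resize(cv2.cvtColor(im,cv2.COLOR_BGR2GRAY)[60:190,130:400],None,fx=4,fy=4,interpolation=cv2.INTER_CUBIC)
q=cv2.HoughCircles(g,cv2.HOUGH_GRADIENT_ALT,1.5,120,param1=150,param2=.6,minRadius=80,maxRadius=160)
print(None if q is None else [(x.round(),k(wback(c,(130+x[0]/4,60+x[1]/4),.082))) for x in q[0]])
for cam in('wrist','side','scene'):
    if cam!='wrist':r.capture(cam)
    for s in r.silhouettes('jar_new',cam):
        if s['score']>.3:
            f=wback(c,s['uv'],.05) if cam=='wrist' else back(cam,s['uv'],.05); print(cam,round(s['score'],2),s['uv'],s['region'].sum(),k(f))
```

```text
[(array([728., 254., 119.], dtype=float32), array([0.8, 7.8])), (array([214., 264., 128.], dtype=float32), array([  0.4, 127.9]))]
wrist 0.92 [311.0, 122.9] 3300 [0.9 5.3]
wrist 0.62 [507.5, 77.8] 849 [  75.1 -238.1]
scene 0.66 [220.2, 225.1] 472 [-13.4   3.2]
```

Third lid at rack (0.8, 7.8) mm and first at (0.4, 127.9): spacing is 120.1 mm, so the jars are gap-free and in line. The robot is clear, so I'm handing in.

```bash
python3 -c "
from rig import r
print(r.job_done())"
```

```text
the job is handed in; nothing more can be done
None
```

The job is handed in: the third jar is in the row against the bar and the stop is snug against the three jars; the last camera check put the outer jars 120.1 mm apart (two jar widths) and in line within about 0.5 mm.

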